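# Fit the horseshoe stop under the support ring

### The arm

A 6-joint arm with a two-finger parallel gripper is mounted at the origin on a cart in front of the work surface, level with it; the furniture and walls round the work are solid. World frame = base frame: x ahead of the robot, y to its left, z up, the work surface at z = 0. Lengths are in m, angles in rad, forces in N, time in s.
With the tool pointing down it reaches from about 0.3 to 0.775 m from the base axis. Payload 14.6 kg.
Tool frame: the origin (TCP) lies between the finger pads; the fingertips stand ctrl.tip_extent ahead of it and the grasp point (between the pads) lies 3 mm ahead of it (ctrl.tip_extent is the distance from the TCP to the fingertips, in m); z points along the fingers, y is the line along which they close (so a half turn about z gives the same grasp; the last joint's range is limited). The gripper opens to 94 mm and grips with 3 to 60 N. Pads are 16 mm wide; open, the fingers measure 119 mm over their backs; the gripper's body (75 mm by 177 mm) begins 78 mm behind the grasp point.
Start: joints at [-1.285, 0.3, 1.521, -0, 1.321, -0.067], TCP at [0.19, -0.516, 0.227] pointing down, gripper open.
Joint ranges: [-3.03, 3.03], [-0.79, 2.21], [0.23, 2.52], [-1.04, 4.18], [0, 3.07], [-2.55, 2.55]. Speed limits (rad/s): [2.22, 2.22, 2.57, 3.14, 3.14, 3.14].

### API

Orientations are given as [roll, pitch, yaw] about the fixed x, y, z axes, in that order (R = Rz(yaw) Ry(pitch) Rx(roll)).
In Python, from station import ctrl gives the robot as it stands.
- The arm moves only by the shell command python3 shift.py 'ROWS' [OPENING] [FORCE]. ROWS is a JSON list of rows, 1 to 10 of them, each of 6 numbers: dx, dy, dz in units of 50 mm, then a rotation vector rx, ry, rz in units of 0.25 rad; each row shifts and turns the commanded pose from where the row before left it, along the tool's axes as they then stand; what a row does not reach is not made up. A row lasts 1/10 s, in which the tool goes at most 0.05 m and 0.15 rad, less where a joint would pass 70% of its speed; a pose out of reach is approached as far as the arm can. OPENING is the finger opening in m, set as the command begins (- or left out keeps the last). The fingers move at their own pace and stop on an object; FORCE is the grip in N (left out, the last holds). Time passes only in rows, so rows that do not move let the fingers close. It prints the time, the measured TCP pose, the force, the opening and the grip force at its end. Input that does not fit is refused with a message, and nothing moves.
- ctrl.get_obs(): the state, without advancing time (a new reading comes with each control period).
- ctrl.camera(name): name is "scene" or "side" or "wrist"; returns a dict with "pixels" (400x640x3 uint8, blue, green, red), "fx", "fy", "cx", "cy" (pixels), "k1" (the pictures are not rectified: a ray, as slopes to the right and down, at radius r is drawn at 1 + k1 r^2 times it, then the intrinsics apply), "extrinsics" (4x4, takes a point from camera to world coordinates). Camera axes: x right, y up, looking along -z (the intrinsics and any distortion apply to the point x, -y, -z); pixel columns grow to the right and rows downward; lengths in m; the calibration is good to about 2 mm. A picture is of the moment at which its call begins. There is no depth.
- ctrl.hand_in(): hands the job in; it is judged then, once.
The state is a dict: "time_s": time; "qpos": joint angles; "joint_vel": joint speeds; "tau": joint torques, N m; "ee_pos": TCP position; "eef_rot": TCP orientation; "force": force on the tool from outside, world axes, zero at the start; "moment": the same for the moment, N m; "grip_width": finger opening in m; "grip_force": force on a finger pad.
Only numpy, scipy, OpenCV 4.12 (cv2) and the standard library are available. Lean on these libraries where they do the work, as an engineer would, in place of code of your own. Each camera call takes 0.05 s, during which the arm holds its last target. There are 200 camera calls.

### The job

The sliding support ring on the blue-footed stand must not creep down its post when a funnel is hung in it. Push the loose horseshoe stop sideways into the turned groove of the post, below the ring's sleeve, until it is fully home, and let go of it; then push the ring down until its sleeve sits on the stop. Leave the beaker on the foot and the other things round about where they are.

Things in the scene. Friction and masses are not known exactly. Their poses are not given: they have to be found in the camera images.
- stand: blue cast-iron foot, 200 x 134 mm, 18 mm high, fixed. Origin: centre of its underside; x along its 200 mm length, z up. On it at x = -62 mm, y = 0 is bolted a steel socket (66 mm wide flange, 42 mm wide neck, top 40 mm above the worktop) that holds a plain upright steel post, 25 mm in diameter, its top 245 to 277 mm above the worktop
- post_axis (a point): point on the post's axis at the socket's top, 40 mm above the worktop. The post has one groove turned all round: neck 13 mm in diameter, 8.5 mm high, square shoulders. The post may be set higher or lower in its socket: the groove's lower shoulder lies anywhere from 62 to 90 mm above the worktop, and no reading gives it: find it by eye or by touch
- sleeve_under (a point): point on the post's axis at the underside of the ring carrier: an aluminium sleeve, 44 mm tall, 50 mm wide at its underside and 42 mm above. It only slides up and down; friction holds it: about 3 N pushes it down, 9 N up. At first it is 48 to 75 mm above the groove's lower shoulder. A black knob stands out to 51 mm from the axis, along the stand's -x
- push_point (a point): the place to push the carrier down: a point on its arm's flat top, 75 mm from the post axis along the stand's +x, 40 mm above the sleeve's underside. The arm is 20 mm wide, 12 mm thick and ends 101 mm from the axis in a steel wire ring, 90 mm outside, its centre 135 mm from the axis
- stop: loose flat horseshoe, 6 mm thick, 168 mm long, 59 mm wide, about 0.22 kg: steel fork, grey plastic tail. Origin: centre of its slot's seat, on the underside; it comes onto the post axis when home. The slot, 15 mm wide, opens to +x, its rounded tips end 48 mm ahead of the origin; z up. The 22 mm wide tail ends at x = -120 mm. It fits the 13 mm neck, not the 25 mm post; it balances near its seat
- stop_grip (a point): middle of the stop's upright grey grip block, 26 mm (along x) x 20 mm (along y), from 6 to 50 mm above the underside; this point is at x = -100 mm, 30 mm above the underside
- beaker_small_1: glass beaker, 66 mm wide, 74 mm tall, standing on the foot under the ring; origin: centre of its underside
- bottle_powder_1: open glass bottle with white powder, 77 mm wide, 128 mm tall; origin: centre of its underside
- flask_1: conical flask, 83 mm wide, 136 mm tall; origin: centre of its underside
- crucible_1: white porcelain crucible, 41 mm wide, 33 mm tall; origin: centre of its underside
- cap_black_1: black screw cap, 56 mm wide, 19 mm tall; origin: centre of its underside
- wash_bottle_1: white wash bottle with red cap and bent spout, 212 mm tall; origin: centre of its underside

How it is judged:
By the outcome, as a careful person would: the job done as asked, in the order asked, and still so for the second after the job is handed in, with the robot touching nothing.
It also fails if it takes over 67 s, if anything falls off the work surface, if the arm or the gripper's body presses on something with over 40 N, if the wrist force passes 120 N, or if a joint passes its speed limit or range.

## Working session

There is one attempt and no reset: what is moved stays moved. The work goes in short steps, Python scripts to look and compute and a shell command to move; the robot and the scene stay as the last step left them, time stands still between calls to the robot, and variables do not carry over. Pictures are saved under pics/ and viewed, at most 10 in all, crops included, and the job is handed in when it is done.

```bash
ls; mkdir -p pics
cat > h.py <<'E'
import numpy as np, cv2, pickle
from station import ctrl
def snap(name,f):
    c=ctrl.camera(name); cv2.imwrite(f'pics/{f}.png',np.ascontiguousarray(c['pixels'])); pickle.dump(c,open(f'pics/{f}.pkl','wb')); return c
def load(f): return pickle.load(open(f'pics/{f}.pkl','rb'))
def K(c): return np.array([[c['fx'],0,c['cx']],[0,c['fy'],c['cy']],[0,0,1.]]),np.array([c['k1'],0,0,0,0.])
def ray(c,px):
    k,d=K(c); u=cv2.undistortPoints(np.array([[px]],float),k,d)[0,0]
    E=np.array(c['extrinsics']); v=E[:3,:3]@np.array([u[0],-u[1],-1]); return E[:3,3],v/np.linalg.norm(v)
def onz(c,px,z):
    o,v=ray(c,px); return o+v*(z-o[2])/v[2]
def tri(*cp):
    A=np.zeros((3,3));b=np.zeros(3);R=[ray(c,p) for c,p in cp]
    for o,v in R:
        P=np.eye(3)-np.outer(v,v);A+=P;b+=P@o
    x=np.linalg.solve(A,b); return x,[np.linalg.norm((np.eye(3)-np.outer(v,v))@(x-o)) for o,v in R]
def proj(c,p):
    E=np.linalg.inv(np.array(c['extrinsics'])); q=E[:3,:3]@np.asarray(p,float)+E[:3,3]; k,d=K(c)
    return cv2.projectPoints(np.array([[q[0],-q[1],-q[2]]]),np.zeros(3),np.zeros(3),k,d)[0][0,0]
E
python3 - <<'E'
from h import *
for n in ('scene','side','wrist'):
    c=snap(n,n+'0'); print(n,c['fx'],c['k1'],np.round(c['extrinsics'],3).tolist())
print(ctrl.tip_extent,ctrl.get_obs())
E
```

```text
pics
shift.py
station.py
scene 447.66225153689174 -0.12792784309937572 [[0.88, 0.255, -0.401, 0.033], [-0.475, 0.514, -0.714, -1.008], [0.024, 0.819, 0.574, 0.808], [0.0, 0.0, 0.0, 1.0]]
side 370.90329693131764 -0.059120842487328275 [[0.997, 0.04, -0.063, 0.443], [-0.074, 0.632, -0.771, -0.971], [0.009, 0.774, 0.634, 0.785], [0.0, 0.0, 0.0, 1.0]]
wrist 355.2142316671 -0.06236952167341053 [[0.346, 0.91, 0.229, 0.255], [-0.938, 0.335, 0.084, -0.49], [-0.0, -0.244, 0.97, 0.385], [0.0, 0.0, 0.0, 1.0]]
0.022 {'time_s': 0.15, 'qpos': array([-1.28459004e+00,  3.00331465e-01,  1.52144040e+00,  1.34938242e-05,
        1.32069515e+00, -6.65843534e-02]), 'joint_vel': array([ 7.94923422e-04, -2.91510636e-03, -2.29528912e-03,  2.75268381e-06,
        1.96018644e-03,  2.95951245e-05]), 'tau': array([-3.61969678e-04, -5.31959689e+01, -3.52816987e+01,  7.07774190e-02,
        2.36027234e-02, -7.45602483e-05]), 'ee_pos': array([ 0.18999201, -0.51594954,  0.22702243]), 'eef_rot': array([-3.14072110e+00, -7.12180312e-05,  3.52787262e-01]), 'force': array([0.35074328, 0.2113454 , 0.75404044]), 'moment': array([-0.02120294,  0.02756997, -0.06280411]), 'grip_force': 0.0, 'grip_width': 0.0941918040640631}
```

View pics/scene0.png

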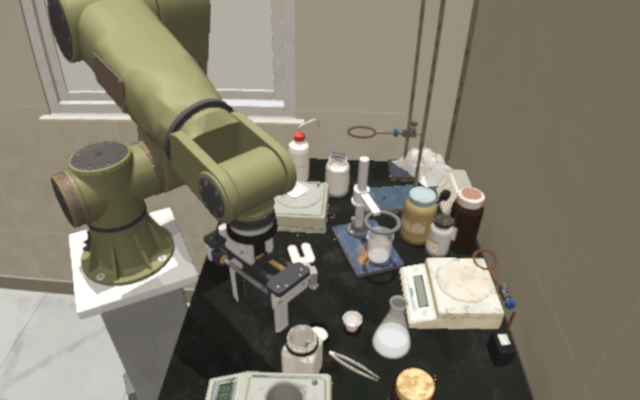

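View pics/side0.png

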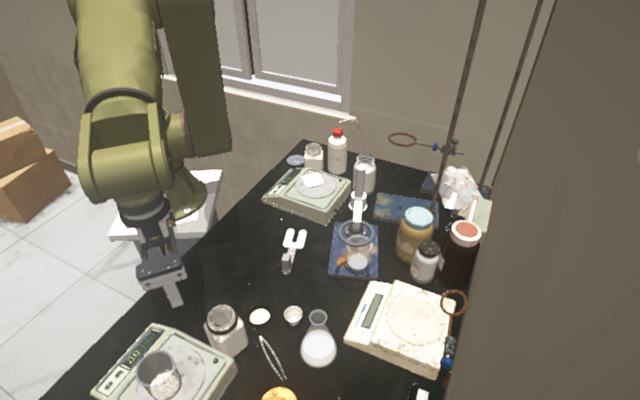

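Scene view: stand foot at about (367,248), post (360,190). Side view: stop at (293,245) with tips up/+y and tail at (286,268); stand at (355,245), ring toward the viewer. Next, magnified crops.

Run:
```python
import cv2,numpy as np
s=cv2.imread('pics/side0.png');c=cv2.imread('pics/scene0.png');w=cv2.imread('pics/wrist0.png')
r=lambda i,x,y,ww,h,k:cv2.resize(i[y:y+h,x:x+ww],None,fx=k,fy=k,interpolation=cv2.INTER_CUBIC)
a=r(s,265,150,130,140,3); b=r(c,280,150,130,140,3)  # 390x420 each
d=np.hstack([a,b]); cv2.imwrite('pics/m1.png',d)
```

```text
(no output)
```

View pics/m1.png

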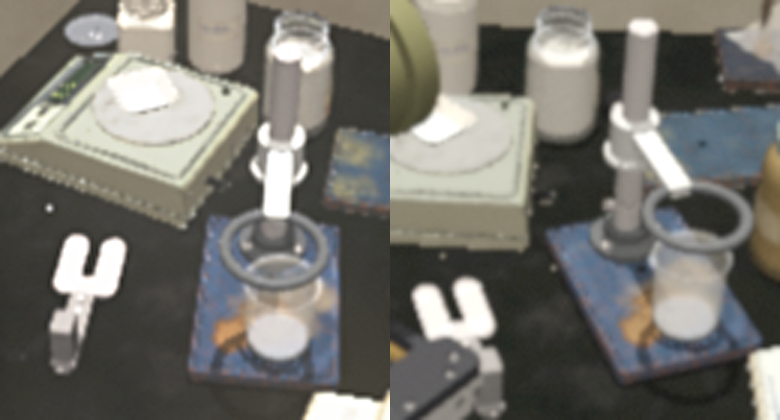

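View pics/wrist0.png

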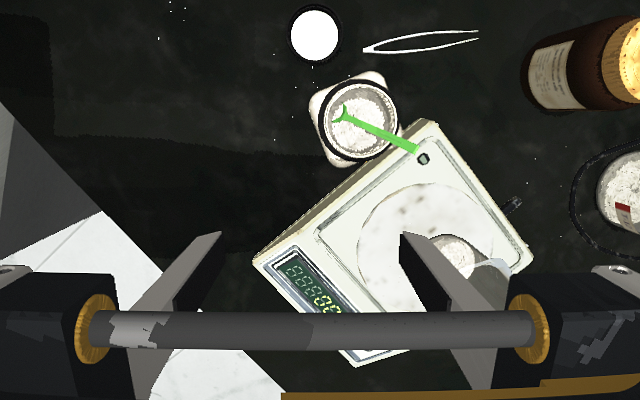

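Crops: stop tips at side (290,230),(303,231), tail end (286,273); foot corners clear in both views; the wrist view looks at the wrong area (balance, tweezers).

Run:
```python
from h import *
s=load('side0');c=load('scene0')
S=lambda x,y:(265+x/3,150+y/3); C=lambda x,y:(280+(x-390)/3,150+y/3)
r=lambda v:np.round(v,4)
for p in [(210,217),(339,228),(337,383),(188,378)]: print('foot side',r(onz(s,S(*p),.018)))
for p in [(547,228),(628,380),(757,345),(680,208)]: print('foot scene',r(onz(c,C(*p),.018)))
for p in [(76,236),(115,239),(80,295),(102,297),(64,372)]: print('stop side',r(onz(s,S(*p),.005)))
for p in [(427,280),(467,280)]: print('stop scene',r(onz(c,C(*p),.006)))
print('post top',tri((s,S(288,52)),(c,C(643,26))))
print('sleeve top c',tri((s,S(280,134)),(c,C(633,115))))
print('ring c',tri((s,S(274,250)),(c,C(698,215))))
print('grip blk top',tri((s,S(65,318)),(c,C(488,350))))
```

```text
foot side [ 0.5374 -0.1706  0.018 ]
foot side [ 0.6632 -0.1947  0.018 ]
foot side [ 0.6269 -0.3831  0.018 ]
foot side [ 0.4998 -0.3689  0.018 ]
foot scene [ 0.5401 -0.1607  0.018 ]
foot scene [ 0.5018 -0.3655  0.018 ]
foot scene [ 0.6222 -0.3809  0.018 ]
foot scene [ 0.6698 -0.1916  0.018 ]
stop side [ 0.4034 -0.1757  0.005 ]
stop side [ 0.442  -0.1824  0.005 ]
stop side [ 0.407  -0.2548  0.005 ]
stop side [ 0.4276 -0.2587  0.005 ]
stop side [ 0.3926 -0.345   0.005 ]
stop scene [ 0.4135 -0.1648  0.006 ]
stop scene [ 0.4459 -0.181   0.006 ]
post top (array([ 0.59326854, -0.21338209,  0.24867689]), [np.float64(0.0019232045960865171), np.float64(0.0019232045960865033)])
sleeve top c (array([ 0.59262382, -0.21118056,  0.15819987]), [np.float64(0.002196049225660571), np.float64(0.0021960492256604637)])
ring c (array([ 0.56862795, -0.34740416,  0.15138048]), [np.float64(0.0026183852522943954), np.float64(0.0026183852522942076)])
grip blk top (array([ 0.39599002, -0.32193375,  0.05586234]), [np.float64(0.004050645488405761), np.float64(0.004050645488405713)])
```

The manual's scale: shifts go in units of 50 mm and turns go in units of 0.25 rad. Converting my numbers, 0.043 m is 0.86, -0.025 m is -0.5.

```bash
python3 shift.py '[[0.86,-0.5,-0.2,0,0,0],[0.86,-0.5,-0.2,0,0,0],[0.86,-0.5,-0.2,0,0,0],[0.86,-0.5,0,0,0,0],[0.86,-0.5,0,0,0,0],[0.86,-0.5,0,0,0,0]]' && python3 shift.py '[[0,0,0,0,0,-0.58],[0,0,0,0,0,-0.58],[0,0,0,0,0,-0.58],[0,0,0,0,0,-0.58],[0,0,0,0,0,-0.58],[0,0,0,0,0,-0.58],[0,0,0,0,0,-0.56],[0,0,0,0,0,0]]' && python3 -c "
from h import *
snap('wrist','wrist1');print(ctrl.get_obs()['eef_rot'])"
```

```text
time_s: 0.75
ee_pos: [0.3798, -0.2861, 0.2571]
eef_rot: [3.141, -0.0, 0.353]
force: [0.9, -0.7, 0.2]
grip_width: 0.0944
grip_force: 0.0
time_s: 1.55
ee_pos: [0.3789, -0.2878, 0.2569]
eef_rot: [-3.141, -0.0, 1.365]
force: [-0.6, 0.0, -0.2]
grip_width: 0.0941
grip_force: 0.0
[-3.14137405e+00 -1.25970282e-04  1.35979214e+00]
```

View pics/wrist1.png

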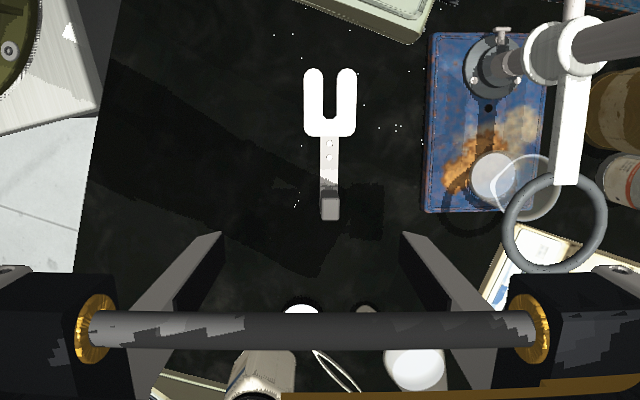

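Wrist view: stop is nearly axis-aligned; tips (313,68),(347,68), slot seat (330,119), fork back corners (304,136),(356,136), grip block top about (330,208); the groove is hidden behind the sleeve at (550,50).

Run:
```python
from h import *
w=load('wrist1'); s=load('side0'); r=lambda v:np.round(v,4)
for n,p,z in [('tipL',(313,68),.006),('tipR',(347,68),.006),('seat',(330,119),.006),('bL',(304,136),.006),('bR',(356,136),.006),('blk top c',(330,208),.05),('blk tl',(321,198),.05),('blk br',(340,220),.05)]: print(n,r(onz(w,p,z)))
S=lambda x,y:(265+x/3,150+y/3)
print('tri tips',tri((w,(313,68)),(s,S(76,236))),tri((w,(347,68)),(s,S(115,239))))
print('tri blk top',tri((w,(330,208)),(s,S(65,318))))
im=cv2.imread('pics/wrist1.png'); sc=cv2.imread('pics/side0.png')
a=cv2.resize(im[50:230,280:380],None,fx=3.3,fy=3.3,interpolation=cv2.INTER_CUBIC)
cv2.imwrite('pics/m2.png',a)
```

```text
tipL [ 0.4035 -0.1709  0.006 ]
tipR [ 0.4399 -0.1785  0.006 ]
seat [ 0.4111 -0.2285  0.006 ]
bL [ 0.3785 -0.2411  0.006 ]
bR [ 0.4364 -0.2531  0.006 ]
blk top c [ 0.3912 -0.3182  0.05  ]
blk tl [ 0.384  -0.3055  0.05  ]
blk br [ 0.3992 -0.3335  0.05  ]
tri tips (array([ 4.03410058e-01, -1.70250682e-01, -3.02461787e-04]), [np.float64(0.00025547873464668426), np.float64(0.0002554787346467367)]) (array([ 4.41298872e-01, -1.77816949e-01,  2.97761258e-04]), [np.float64(0.0006970755555226656), np.float64(0.0006970755555226913)])
tri blk top (array([ 0.39348909, -0.31905271,  0.04638659]), [np.float64(0.0022784904622585715), np.float64(0.0022784904622587076)])
```

View pics/m2.png

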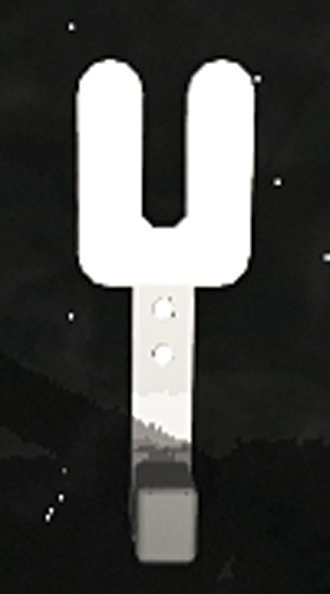

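Block top spans (321–340, 198–221), consistent with triangulated centre (0.393,-0.319), top ≈ 0.05, stop yaw 1.377. Grasp it.

Scaled: -0.028 m is -0.56, 0.045 m is 0.9, -0.012 rad is -0.048.

```bash
python3 shift.py '[[-0.56,0.4,0.6,0,0,-0.048],[0,0,0.9,0,0,0],[0,0,0.9,0,0,0],[0,0,0.9,0,0,0],[0,0,0.8,0,0,0],[0,0,0.36,0,0,0],[0,0,0,0,0,0]]' && python3 shift.py '[[0,0,0,0,0,0],[0,0,0,0,0,0],[0,0,0,0,0,0],[0,0,0,0,0,0],[0,0,0,0,0,0],[0,0,0,0,0,0],[0,0,0,0,0,0],[0,0,0,0,0,0]]' 0.01 60
```

```text
time_s: 2.3
ee_pos: [0.3917, -0.3184, 0.0316]
eef_rot: [-3.138, -0.003, 1.371]
force: [0.3, 0.4, 0.4]
grip_width: 0.0941
grip_force: 0.0
time_s: 3.1
ee_pos: [0.3927, -0.3194, 0.034]
eef_rot: [3.142, 0.0, 1.375]
force: [-0.0, -0.2, 0.4]
grip_width: 0.0337
grip_force: 0.0
```

Scaled: -0.03 m is -0.6, -0.02 m is -0.4.

```bash
python3 shift.py '[[0,0,0,0,0,0],[0,0,0,0,0,0],[0,0,0,0,0,0],[0,0,0,0,0,0],[0,0,0,0,0,0]]' && python3 shift.py '[[0,0,-0.4,0,0,0],[0,0,-0.6,0,0,0],[0,0,-0.6,0,0,0],[0,0,-0.2,0,0,0],[0,0,0,0,0,0],[0,0,0,0,0,0]]' && python3 -c "
from h import *
snap('side','side2');snap('scene','scene2');snap('wrist','wrist2')
a=load('side2')['pixels'];b=load('wrist2')['pixels']
r=lambda i,x,y,ww,h,k:cv2.resize(i[y:y+h,x:x+ww],None,fx=k,fy=k,interpolation=cv2.INTER_CUBIC)
cv2.imwrite('pics/m3.png',np.hstack([r(a,260,150,130,150,3),r(b,270,0,130,150,3)]))"
```

```text
time_s: 3.6
ee_pos: [0.3927, -0.3194, 0.034]
eef_rot: [3.142, -0.0, 1.375]
force: [0.9, 0.2, -0.9]
grip_width: 0.0197
grip_force: 60.0
time_s: 4.2
ee_pos: [0.3923, -0.319, 0.1226]
eef_rot: [-3.14, -0.001, 1.375]
force: [-0.4, 0.8, -3.5]
grip_width: 0.0197
grip_force: 60.0
```

View pics/m3.png

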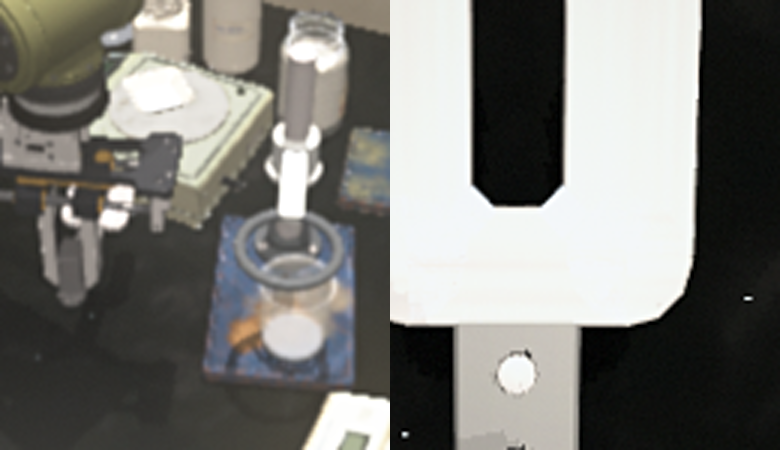

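Wrist crop: slot seat at (313,69), fork back edge at row 108. Check predicted pixels for tilt, and locate the post's features more precisely.

```bash
python3 - <<'E'
from h import *
w=load('wrist2'); o=ctrl.get_obs(); print(o['ee_pos'],o['eef_rot'])
y=1.375; d=np.array([np.cos(y),np.sin(y),0]); 
for t in (0,-.03,-.06,.03):
    # pitch droop t about grip block (TCP): tip lowers by dist*t
    P=o['ee_pos']+np.array([0,0,-.028]);
    f=lambda L:np.append((P+d*L)[:2],P[2]-L*t)
    print(t,'seat',proj(w,f(.0925)).round(1),'back',proj(w,f(.0775)).round(1))
E
python3 -c "
from h import *
a=load('scene2')['pixels'];b=load('side2')['pixels']
r=lambda i,x,y,ww,h,k:cv2.resize(i[y:y+h,x:x+ww],None,fx=k,fy=k,interpolation=cv2.INTER_CUBIC)
cv2.imwrite('pics/m4.png',np.hstack([r(a,340,150,70,100,6)[:600,:400],r(b,330,155,66,100,6)[:600,:390]]))"
```

```text
[ 0.39230599 -0.31901729  0.12259786] [-3.13962467e+00 -1.20099525e-03  1.37480624e+00]
0 seat [314.5  70.3] back [314.5 101.2]
-0.03 seat [314.6  69.6] back [314.5 101. ]
-0.06 seat [314.6  68.9] back [314.5 100.9]
0.03 seat [314.5  70.9] back [314.4 101.3]
```

View pics/m4.png

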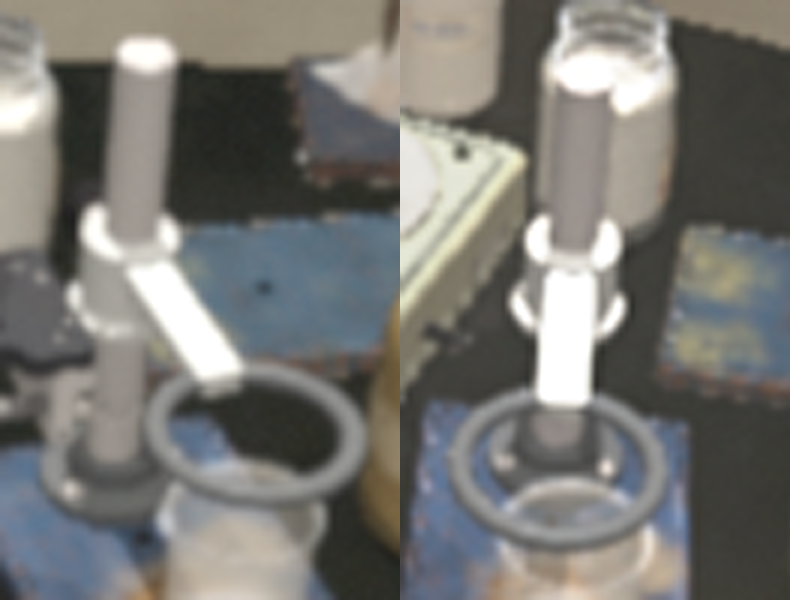

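Left crop (scene): post between sleeve bottom (y≈335) and socket (y≈465) shows no obvious notch at this scale. Sample the post's profile numerically along its axis.

Run:
```python
from h import *
c=load('scene0'); g=cv2.cvtColor(np.ascontiguousarray(c['pixels']),cv2.COLOR_BGR2GRAY).astype(np.float32)
ax=np.array([.594,-.2155])
E=np.array(c['extrinsics']); R=E[:3,0].copy(); R[2]=0; R/=np.linalg.norm(R)
L=np.linspace(-.03,.03,31)
for z in np.arange(.036,.126,.003):
    pts=np.array([proj(c,np.r_[ax,z]+R*l) for l in L],np.float32)
    v=cv2.remap(g,pts[:,:1],pts[:,1:],cv2.INTER_LINEAR)[:,0]
    print(f'{z*1000:.0f}',' '.join(f'{int(x):3d}' for x in v), pts[15].round(1))
```

```text
36 140 136 126 103  86  77  80  84  89  97 106 113 118 120 120 119 116 109 102  96  89  83  79  78  88 102 118 131 140 143 142 [359.3 226.5]
39 137 134 124 102  87  82  84  89  98 110 122 130 134 137 136 134 130 121 110  99  86  80  82  90 104 119 134 144 149 144 133 [359.4 225.7]
42 131 130 123 103  91  85  87  95 107 122 133 139 142 144 143 141 137 130 119 105  88  81  91 108 123 135 144 150 152 138 122 [359.5 224.8]
45 119 124 120 105  93  88  90 101 115 129 138 141 144 145 144 141 139 136 126 110  94  89 106 124 138 143 144 141 135 122 111 [359.5 224. ]
48  97 107 111 102  98  96  96 105 118 130 138 142 144 144 144 141 138 135 127 112  99  99 119 134 142 142 135 126 116 110 106 [359.6 223.1]
51  69  81  88  92 103 107 106 108 120 131 139 142 144 145 143 140 138 135 127 112 105 111 129 139 143 139 125 114 107 105 104 [359.7 222.2]
54  51  57  65  77  97 108 113 112 122 131 138 141 144 144 142 140 138 135 128 113 112 122 137 143 142 134 118 109 104 104 104 [359.8 221.4]
57  43  50  62  78  93 105 113 116 125 132 138 141 144 144 142 142 140 136 129 115 118 130 143 144 138 127 111 10
[... 2437 characters left out ...]
55  74 101 132 160 181 188 183 186 194 199 195 190 185 177 166 159 154 150 145 152 179 213 244 252 255 255 255 255 255 [361.3 204.5]
114  49  73 111 148 181 201 207 202 189 184 185 185 185 183 179 171 162 155 151 150 153 176 211 239 255 255 255 255 255 255 255 [361.4 203.6]
117  62 103 151 188 209 214 203 190 178 170 169 168 168 167 165 159 153 147 146 154 173 208 238 252 255 255 255 255 255 255 254 [361.4 202.7]
120  80 139 187 210 212 200 180 169 162 160 159 159 159 159 156 151 147 142 149 174 207 242 252 255 255 255 255 255 255 254 253 [361.5 201.8]
123 101 167 210 213 197 173 158 154 155 156 157 158 158 156 153 150 149 152 171 207 237 255 255 255 255 255 255 255 255 249 224 [361.6 200.8]
```

Run:
```python
from h import *
ax=np.array([.594,-.2155])
def setup(f):
    c=load(f); g=cv2.cvtColor(np.ascontiguousarray(c['pixels']),cv2.COLOR_BGR2GRAY).astype(np.float32)
    R=np.array(c['extrinsics'])[:3,0].copy(); R[2]=0; R/=np.linalg.norm(R); return c,g,R
def samp(c,g,P):
    pts=np.array([proj(c,p) for p in P],np.float32); return cv2.remap(g,pts[:,:1],pts[:,1:],cv2.INTER_LINEAR)[:,0]
L=np.arange(-.025,.0251,.001)
for f in ('scene0','side0'):
    c,g,R=setup(f); print(f,R.round(3))
    for z in (.195,.205,.215,.225):
        v=samp(c,g,[np.r_[ax,z]+R*l for l in L]); d=np.abs(np.diff(v))
        i=np.argmax(d[:25]);j=25+np.argmax(d[25:]); print(z,L[i]+.0005,L[j]+.0005)
for f in ('scene0','scene2'):
    c,g,R=setup(f); t=np.array(c['extrinsics'])[:2,3]-ax; t/=np.linalg.norm(t)
    a=ax-R[:2]*.0035+t*.0125   # front line of post
    print(f); 
    for l in (-.009,-.006,-.003,0,.003,.006,.009): print(l,' '.join('%d'%np.mean(samp(c,g,[np.r_[a,z]+R*l])) for z in np.arange(.03,.13,.002)))
```

```text
scene0 [ 0.88  -0.475  0.   ]
0.195 -0.015499999999999993 0.00950000000000003
0.205 -0.016499999999999994 0.008500000000000028
0.215 -0.016499999999999994 0.008500000000000028
0.225 -0.015499999999999993 0.008500000000000028
side0 [ 0.997 -0.074  0.   ]
0.195 -0.019499999999999997 0.012500000000000032
0.205 -0.0245 0.011500000000000031
0.215 -0.020499999999999997 0.01050000000000003
0.225 -0.0215 0.011500000000000031
scene0
-0.009 98 90 82 77 76 79 83 87 94 103 111 118 124 126 128 128 129 128 129 130 133 136 135 134 131 128 124 121 120 122 123 124 125 125 125 124 124 124 123 122 124 129 141 156 175 185 189 182 172 163
-0.006 86 81 78 77 80 85 90 96 108 120 129 136 139 139 139 139 139 139 138 138 139 139 135 131 129 129 131 132 133 134 134 134 134 134 134 135 135 135 135 135 136 141 156 175 194 196 191 178 168 160
-0.003 83 80 77 78 82 88 96 103 118 131 138 141 143 143 144 144 143 143 143 143 142 139 135 133 133 134 136 138 139 139 139 139 139 139 139 139 139 139 139 139 141 146 160 177 195 196 191 177 167 159
0 83 79 76 79 83 88 96 106 121 134 140 144 145 145 144 144 144 144 144 144 
[... 1416 characters left out ...]
41 142 142 143 144 144 144 144 144 144 144 144 144 144 144 145 147 151 162 175 190 193 192 180 171 163
0.003 88 83 80 83 88 94 101 109 124 137 142 146 146 146 146 145 144 145 145 146 144 141 139 139 140 141 141 143 144 143 143 142 143 143 143 143 144 144 144 144 147 151 159 169 181 185 184 174 165 158
0.006 88 84 81 82 86 93 99 107 118 128 135 139 141 141 141 141 141 142 143 144 143 142 140 138 138 138 139 139 140 140 139 139 140 140 140 140 141 140 141 142 145 148 153 160 166 168 167 161 155 151
0.009 87 83 79 81 85 90 95 101 107 112 120 126 130 132 133 133 133 134 134 136 137 138 138 138 135 132 130 130 130 130 130 129 129 130 130 130 130 131 131 132 135 139 147 153 158 159 157 153 150 149
```

Neck shading appears on the post's front line at about z≈0.070–0.078 in both frames, so groove lower shoulder g ≈ 0.062–0.068. Now lift and turn, then locate the post laterally with the wrist camera.

```bash
python3 shift.py '[[0,0,-0.88,0,0,0],[0,0,-0.88,0,0,0],[0,0,-0.88,0,0,0],[0,0,-0.92,0,0,0]]' && python3 shift.py '[[0,0,0,0,0,0.548],[0,0,0,0,0,0.548],[0,0,0,0,0,0.548],[0,0,0,0,0,0.548],[0,0,0,0,0,0.548],[0,0,0,0,0,0.548],[0,0,0,0,0,0.548],[0,0,0,0,0,0.548],[0,0,0,0,0,0.548],[0,0,0,0,0,0.568]]' && python3 -c "
from h import *
s=load('side0');c=load('scene0')
print(onz(s,(435,185),0),onz(s,(490,190),0),onz(c,(412,150),0),onz(c,(412,150),.28),onz(s,(457,100),.28))
print(tri((s,(449,149)),(c,(414,128))), tri((s,(435,146)),(c,(403,132))))"
```

```text
time_s: 4.75
ee_pos: [0.3924, -0.3191, 0.3027]
eef_rot: [-3.14, -0.001, 1.375]
force: [-0.2, -1.1, -3.0]
grip_width: 0.0196
grip_force: 60.0
time_s: 5.75
ee_pos: [0.3926, -0.3193, 0.3009]
eef_rot: [-3.14, 0.002, -0.006]
force: [-0.1, -0.1, -2.4]
grip_width: 0.0203
grip_force: 60.0
[0.90472107 0.01186006 0.        ] [ 1.08913817 -0.02758089  0.        ] [1.04375303 0.12177687 0.        ] [ 0.6932398  -0.27003812  0.28      ] [0.94719942 0.09166195 0.28      ]
(array([ 0.89287144, -0.04469537,  0.19102371]), [np.float64(0.006226128937148979), np.float64(0.006226128937149181)]) (array([ 0.84996641, -0.04123028,  0.19239127]), [np.float64(0.0010195757335069383), np.float64(0.0010195757335070737)])
```

Scaled: 0.04 m is 0.8, 0.037 m is 0.74.

```bash
python3 shift.py '[[0.8,-0.26,0,0,0,0],[0.8,-0.26,0,0,0,0],[0.8,-0.26,0,0,0,0],[0.74,-0.26,0,0,0,0],[0,0,0,0,0,0],[0,0,0,0,0,0]]' && python3 -c "
from h import *
snap('wrist','wA');o=ctrl.get_obs();print(o['ee_pos'],o['eef_rot'])" && python3 shift.py '[[0,-0.8,0,0,0,0],[0,-0.8,0,0,0,0],[0,-0.6,0,0,0,0],[0,0,0,0,0,0],[0,0,0,0,0,0]]' && python3 -c "
from h import *
snap('wrist','wB');o=ctrl.get_obs();print(o['ee_pos'],o['eef_rot'])
a=load('wA')['pixels'];b=load('wB')['pixels']
cv2.imwrite('pics/m5.png',np.vstack([cv2.resize(a,(480,300)),cv2.resize(b,(480,300))]))"
```

```text
time_s: 6.35
ee_pos: [0.5499, -0.267, 0.3002]
eef_rot: [-3.14, 0.003, 0.001]
force: [-0.4, -0.1, -2.9]
grip_width: 0.0198
grip_force: 60.0
[ 0.54934677 -0.26751502  0.30087342] [-3.14073829e+00  1.84982457e-03 -1.10940253e-04]
time_s: 6.9
ee_pos: [0.5492, -0.1578, 0.3023]
eef_rot: [3.141, -0.0, -0.0]
force: [0.0, 0.0, -2.4]
grip_width: 0.0194
grip_force: 60.0
[ 0.54923604 -0.1583433   0.30218285] [ 3.14125535e+00 -1.54703894e-04 -1.12681605e-03]
```

View pics/m5.png

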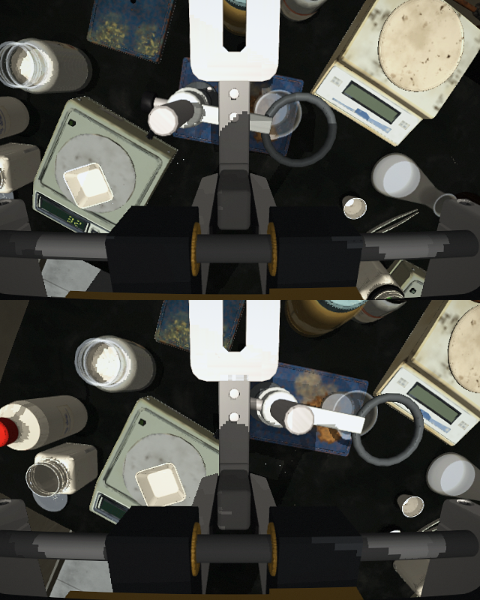

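View A: post top at about (217,157); view B: about (400,158). Refine by circle fit and triangulate.

Run:
```python
from h import *
q=[]
for f,x,y in (('wA',217,157),('wB',400,158)):
    c=load(f); g=cv2.cvtColor(np.ascontiguousarray(c['pixels']),cv2.COLOR_BGR2GRAY)
    k=4; cr=cv2.resize(g[y-40:y+40,x-40:x+40],None,fx=k,fy=k,interpolation=cv2.INTER_CUBIC)
    h=cv2.HoughCircles(cv2.GaussianBlur(cr,(9,9),2),cv2.HOUGH_GRADIENT,1,20,param1=80,param2=15,minRadius=60,maxRadius=110)
    print(f,[] if h is None else [(round(x-40+a/k,1),round(y-40+b/k,1),round(r/k,1)) for a,b,r in h[0][:5]])
    q.append(c)
    cv2.imwrite(f'pics/{f}_z.png',cr)
print(tri((q[0],(217,157)),(q[1],(400,158))))
a=cv2.imread('pics/wA_z.png');b=cv2.imread('pics/wB_z.png');cv2.imwrite('pics/m6.png',np.hstack([a,b]))
```

```text
wA [(np.float32(218.4), np.float32(160.1), np.float32(21.0)), (np.float32(214.1), np.float32(164.1), np.float32(20.5)), (np.float32(219.4), np.float32(165.6), np.float32(22.6)), (np.float32(211.9), np.float32(158.9), np.float32(22.8)), (np.float32(248.6), np.float32(138.9), np.float32(21.8))]
wB [(np.float32(398.6), np.float32(160.9), np.float32(19.3)), (np.float32(373.6), np.float32(145.4), np.float32(24.5)), (np.float32(403.6), np.float32(161.9), np.float32(24.4)), (np.float32(396.4), np.float32(156.4), np.float32(23.8)), (np.float32(401.9), np.float32(156.4), np.float32(16.5))]
(array([ 0.59303476, -0.20944709,  0.24875688]), [np.float64(0.0007214500659020102), np.float64(0.0007214500659016604)])
```

View pics/m6.png

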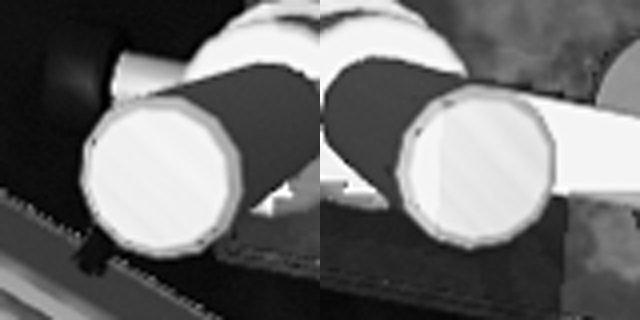

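Top disc centres: A (217.6,161.4), B (399.1,159.8). Compute axis, and slot's apparent lateral position in the same camera.

Run:
```python
from h import *
A,B=load('wA'),load('wB')
x,r=tri((A,(217.6,161.4)),(B,(399.1,159.8))); print('post top',x.round(4),np.round(r,4))
for f,c,tcp,yaw in (('A',A,np.array([.54935,-.26752,.30087]),0),('B',B,np.array([.54924,-.15834,.30218]),-.0011)):
    g=cv2.cvtColor(np.ascontiguousarray(c['pixels']),cv2.COLOR_BGR2GRAY).astype(int)
    for row in (20,40,55):
        l=g[row]; d=[i for i in range(230,400) if (l[i]>150)!=(l[i+1]>150)]; 
        w=[onz(c,(i+.5,row),tcp[2]-.028) for i in d]; print(f,row,d,[np.round(p[:2]-tcp[:2],4).tolist() for p in w])
    col=g[:,314]; d=[i for i in range(5,140) if (col[i]>150)!=(col[i+1]>150)]; print('col',d,[np.round(onz(c,(314,i+.5),tcp[2]-.028)[:2]-tcp[:2],4).tolist() for i in d])
```

```text
post top [ 0.591  -0.2093  0.2474] [0. 0.]
A 20 [251, 296, 328, 372] [[0.1141, 0.0311], [0.114, 0.0093], [0.114, -0.0062], [0.1142, -0.0275]]
A 40 [252, 296, 327, 371] [[0.1049, 0.0309], [0.1048, 0.0094], [0.1048, -0.0058], [0.1049, -0.0273]]
A 55 [252, 296, 327, 371] [[0.0979, 0.0311], [0.0978, 0.0094], [0.0978, -0.0058], [0.0979, -0.0275]]
col [68, 116, 117, 130, 132] [[0.0914, 0.0008], [0.068, 0.0007], [0.0675, 0.0007], [0.061, 0.0007], [0.06, 0.0007]]
B 20 [251, 296, 328, 372] [[0.1138, 0.0312], [0.1137, 0.0092], [0.1137, -0.0064], [0.1138, -0.0278]]
B 40 [252, 296, 327, 371] [[0.1046, 0.031], [0.1044, 0.0093], [0.1044, -0.0059], [0.1046, -0.0276]]
B 55 [252, 296, 327, 371] [[0.0975, 0.0312], [0.0974, 0.0094], [0.0974, -0.006], [0.0975, -0.0278]]
col [68] [[0.091, 0.0007]]
```

Run:
```python
from h import *
A,s,c=load('wA'),load('side0'),load('scene0')
S=lambda x,y:(265+x/3,150+y/3); C=lambda x,y:(280+(x-390)/3,150+y/3)
print('near-right corner base side',onz(s,S(185,225),0).round(3),'top', [onz(s,S(185,195),z).round(3) for z in (.04,.06)])
print('far-right top side',onz(s,S(255,95),.05).round(3))
print('scene right bottom',onz(c,C(530,240),0).round(3),'top far right',onz(c,C(530,95),.05).round(3))
for p in ((178,160),(105,98),(120,225)): print('wA',[onz(A,(p[0]*4/3,p[1]*4/3),z).round(3) for z in (.03,.06)])
```

```text
near-right corner base side [ 0.513 -0.162  0.   ] top [array([ 0.513, -0.161,  0.04 ]), array([ 0.511, -0.182,  0.06 ])]
far-right top side [ 0.6   -0.016  0.05 ]
scene right bottom [ 0.528 -0.15   0.   ] top far right [0.611 0.005 0.05 ]
wA [array([ 0.496, -0.172,  0.03 ]), array([ 0.504, -0.179,  0.06 ])]
wA [array([ 0.599, -0.059,  0.03 ]), array([ 0.6  , -0.073,  0.06 ])]
wA [array([ 0.372, -0.059,  0.03 ]), array([ 0.39 , -0.073,  0.06 ])]
```

The manual's scale: shifts go in units of 50 mm and turns go in units of 0.25 rad. Converting my numbers, 0.04 m is 0.8, -0.034 m is -0.68.

```bash
python3 shift.py '[[-0.68,0.28,0,0,0,0],[-0.68,0.26,0,0,0,0],[-0.68,0.26,0,0,0,0],[-0.64,0.25,0,0,0,0],[0,0,0.8,0,0,0],[0,0,0.8,0,0,0],[0,0,0.8,0,0,0],[0,0,0.8,0,0,0],[0,0,0.6,0,0,0],[0,0,0.26,0,0,0]]' && python3 shift.py '[[0,0,0,0,0,0],[0,0,0,0,0,0],[0,0,0,0,0,0]]'; python3 -c "
from h import *
o=ctrl.get_obs();print(o['ee_pos'],o['eef_rot'],o['force'],o['moment'])"
```

```text
time_s: 7.95
ee_pos: [0.4141, -0.2104, 0.0963]
eef_rot: [-3.14, 0.003, -0.002]
force: [0.1, -0.1, -2.9]
grip_width: 0.0196
grip_force: 60.0
time_s: 8.25
ee_pos: [0.4161, -0.2106, 0.1001]
eef_rot: [3.141, -0.002, -0.001]
force: [0.4, 0.4, -2.1]
grip_width: 0.0195
grip_force: 60.0
[ 0.41608014 -0.21058541  0.10009728] [ 3.14061506e+00 -1.58821988e-03 -8.73807163e-04] [ 0.38773777  0.39703464 -2.0819812 ] [ 0.05381392  0.21633557 -0.04863678]
```

Scaled: 0.006 m is 0.12, 0.003 m is 0.06.

```bash
python3 shift.py '[[0.12,0,0.02,0,0,0],[0.12,0,0,0,0,0],[0.12,0,0,0,0,0],[0.06,0,0,0,0,0],[0.06,0,0,0,0,0],[0.06,0,0,0,0,0],[0,0,0,0,0,0],[0,0,0,0,0,0]]'
```

```text
time_s: 9.05
ee_pos: [0.4428, -0.2099, 0.0981]
eef_rot: [3.142, -0.0, -0.0]
force: [0.7, -0.2, -2.8]
grip_width: 0.0198
grip_force: 60.0
```

```bash
python3 shift.py '[[0.06,0,0,0,0,0],[0.06,0,0,0,0,0],[0.06,0,0,0,0,0],[0,0,0,0,0,0],[0,0,0,0,0,0]]'
```

```text
time_s: 9.55
ee_pos: [0.452, -0.2099, 0.0981]
eef_rot: [3.141, -0.0, -0.0]
force: [0.8, -0.3, -2.1]
grip_width: 0.0196
grip_force: 60.0
```

Scaled: 0.004 m is 0.08.

```bash
python3 shift.py '[[0.08,0,0,0,0,0],[0.08,0,0,0,0,0],[0.08,0,0,0,0,0],[0,0,0,0,0,0],[0,0,0,0,0,0]]'; python3 shift.py '[[0.08,0,0,0,0,0],[0.08,0,0,0,0,0],[0.08,0,0,0,0,0],[0,0,0,0,0,0],[0,0,0,0,0,0]]'
```

```text
time_s: 10.05
ee_pos: [0.4641, -0.2099, 0.098]
eef_rot: [3.141, -0.001, -0.0]
force: [1.9, -0.7, -0.8]
grip_width: 0.0198
grip_force: 60.0
time_s: 10.55
ee_pos: [0.4761, -0.2099, 0.098]
eef_rot: [3.141, -0.001, -0.0]
force: [1.2, -0.7, -1.2]
grip_width: 0.0196
grip_force: 60.0
```

Scaled: 0.004 m is 0.08, 0.003 m is 0.06.

```bash
python3 shift.py '[[0.08,0,0,0,0,0],[0.08,0,0,0,0,0],[0.06,0,0,0,0,0],[0,0,0,0,0,0],[0,0,0,0,0,0]]'; python3 shift.py '[[0.04,0,0,0,0,0],[0.04,0,0,0,0,0],[0,0,0,0,0,0],[0,0,0,0,0,0]]'
```

```text
time_s: 11.05
ee_pos: [0.4871, -0.2099, 0.098]
eef_rot: [3.141, -0.001, -0.0]
force: [2.0, -1.0, -0.4]
grip_width: 0.0195
grip_force: 60.0
time_s: 11.45
ee_pos: [0.4909, -0.2099, 0.098]
eef_rot: [3.142, -0.0, -0.0]
force: [-1.2, 0.8, -1.0]
grip_width: 0.0198
grip_force: 60.0
```

Scaled: 0.002 m is 0.04.

```bash
python3 shift.py '[[0.04,0,0,0,0,0],[0,0,0,0,0,0],[0,0,0,0,0,0]]'; python3 shift.py '[[0.02,0,0,0,0,0],[0.01,0,0,0,0,0],[0,0,0,0,0,0],[0,0,0,0,0,0]]'
```

```text
time_s: 11.75
ee_pos: [0.4929, -0.2099, 0.098]
eef_rot: [3.142, -0.0, -0.0]
force: [-1.9, -0.6, 1.3]
grip_width: 0.0197
grip_force: 60.0
time_s: 12.15
ee_pos: [0.4939, -0.2099, 0.0981]
eef_rot: [-3.141, 0.001, -0.0]
force: [-7.3, 0.2, 4.7]
grip_width: 0.0196
grip_force: 60.0
```

```bash
python3 shift.py '[[0.02,0,0,0,0,0],[0,0,0,0,0,0],[0,0,0,0,0,0]]'; python3 shift.py '[[0,0,0.01,0,0,0],[0,0,0.01,0,0,0],[0,0,0,0,0,0],[0,0,0,0,0,0]]'
```

```text
time_s: 12.45
ee_pos: [0.4941, -0.2099, 0.0981]
eef_rot: [-3.141, 0.003, -0.0]
force: [-15.0, 0.7, 10.5]
grip_width: 0.0198
grip_force: 60.0
time_s: 12.85
ee_pos: [0.4941, -0.2101, 0.0977]
eef_rot: [-3.141, 0.003, -0.0]
force: [-20.8, 0.5, 17.8]
grip_width: 0.0195
grip_force: 60.0
```

Scaled: -0.001 m is -0.02, -0.0005 m is -0.01.

```bash
python3 shift.py '[[-0.02,0,-0.02,0,0,0],[0,0,-0.01,0,0,0],[0,0,0,0,0,0],[0,0,0,0,0,0]]'; python3 shift.py '[[0,0,0,0,0,0],[0,0,0,0,0,0],[0,0,0,0,0,0],[0,0,0,0,0,0]]' 0.05 20
```

```text
time_s: 13.25
ee_pos: [0.494, -0.2099, 0.0982]
eef_rot: [-3.141, 0.001, -0.0]
force: [-4.2, -1.6, -1.0]
grip_width: 0.0199
grip_force: 60.0
time_s: 13.65
ee_pos: [0.4944, -0.2099, 0.0987]
eef_rot: [3.141, -0.001, -0.0]
force: [-0.7, 0.3, -0.6]
grip_width: 0.0478
grip_force: 0.0
```

```bash
python3 shift.py '[[0,0,-0.4,0,0,0],[0,0,-0.9,0,0,0],[0,0,-0.9,0,0,0],[0,0,-0.9,0,0,0],[0,0,-0.9,0,0,0],[0,0,0,0,0,0]]' && python3 shift.py '[[0.84,0.74,0,0,0,0],[0.82,0.72,0,0,0,0]]' 0 20 && python3 shift.py '[[0,0,0,0,0,-0.556],[0,0,0,0,0,-0.556],[0,0,0,0,0,-0.556],[0,0,0,0,0,-0.556],[0,0,0,0,0,-0.556],[0,0,0,0,0,-0.556],[0,0,0,0,0,-0.556],[0,0,0,0,0,-0.556],[0,0,0,0,0,-0.556],[0,0,0,0,0,-0.532]]' && python3 shift.py '[[0,0,0,0,0,0],[0,0,0,0,0,0]]'
python3 - <<'E'
from h import *
snap('side','side3');snap('scene','scene3');snap('wrist','wrist3')
for f in ('side','scene'):
    a,b=load(f+'0'),load(f+'3'); 
    p=proj(b,[.491,-.21,.115]); q=proj(b,[.591,-.209,.07]); print(f,p.round(),q.round())
    # block: bounding box of changed pixels near p
    d=np.abs(a['pixels'].astype(int)-b['pixels'].astype(int)).sum(2)>60
    x0,y0=int(p[0])-25,int(p[1])-25; ys,xs=np.nonzero(d[y0:y0+60,x0:x0+50]); print(xs.min()+x0,xs.max()+x0,ys.min()+y0,ys.max()+y0)
    for r in range(y0,y0+60,2): print(''.join('#' if v else '.' for v in d[r,x0:x0+80]))
E
```

```text
time_s: 14.25
ee_pos: [0.4955, -0.2105, 0.3048]
eef_rot: [3.137, -0.009, -0.0]
force: [0.2, -0.1, -0.3]
grip_width: 0.0496
grip_force: 0.0
time_s: 14.45
ee_pos: [0.57, -0.2764, 0.299]
eef_rot: [3.141, -0.001, 0.001]
force: [-0.7, 0.0, 0.9]
grip_width: 0.0377
grip_force: 0.0
time_s: 15.45
ee_pos: [0.5693, -0.2759, 0.2977]
eef_rot: [-3.141, -0.0, 1.39]
force: [-0.6, 0.2, -0.2]
grip_width: 0.0004
grip_force: 0.0
time_s: 15.65
ee_pos: [0.5693, -0.276, 0.298]
eef_rot: [-3.141, -0.0, 1.38]
force: [0.2, -0.2, 0.3]
grip_width: 0.0007
grip_force: 0.0
side [320. 207.] [356. 218.]
295 344 182 241
............................#...................................................
................................................................................
................................................................................
................................................................................
................................................................................
.........................................................#.#....................
.....................
[... 3698 characters left out ...]
###...............######.................#########..
..........................#......#####.#......#########.........#.....#.########
..................................##############################.....####.......
...................................###############..............................
...................................###############..............................
....................................#######.............#.......................
...###..........................................................................
#########......................#..#.............................................
##########.................#......#.............................................
```

The stop's grip block sits where expected in both views, and the fork reaches the post. Now push the ring down.

Scaled: 0.009 m is 0.18, 0.005 m is 0.1.

```bash
python3 shift.py '[[-0.11,0.18,0.4,0,0,0],[0,0,0.6,0,0,0],[0,0,0.6,0,0,0],[0,0,0.3,0,0,0],[0,0,0.1,0,0,0],[0,0,0,0,0,0],[0,0,0,0,0,0]]' && python3 shift.py '[[0,0,0.08,0,0,0],[0,0,0.08,0,0,0],[0,0,0.08,0,0,0],[0,0,0.08,0,0,0],[0,0,0.08,0,0,0],[0,0,0,0,0,0]]'
```

```text
time_s: 16.5
ee_pos: [0.5776, -0.2833, 0.2001]
eef_rot: [3.14, 0.001, 1.384]
force: [0.1, 1.1, 0.4]
grip_width: 0.0005
grip_force: 0.0
time_s: 17.1
ee_pos: [0.577, -0.283, 0.1778]
eef_rot: [-3.141, -0.0, 1.384]
force: [0.2, -0.3, -0.0]
grip_width: 0.0004
grip_force: 0.0
```

```bash
for i in 1; do python3 shift.py '[[0,0,0.08,0,0,0],[0,0,0.08,0,0,0],[0,0,0.08,0,0,0],[0,0,0.08,0,0,0],[0,0,0,0,0,0]]'; done
```

```text
time_s: 17.6
ee_pos: [0.5771, -0.283, 0.1618]
eef_rot: [-3.141, -0.0, 1.384]
force: [0.6, -0.4, 0.5]
grip_width: 0.0004
grip_force: 0.0
```

Scaled: 0.002 m is 0.04.

```bash
python3 shift.py '[[0,0,0.04,0,0,0],[0,0,0.04,0,0,0]]'
python3 - <<'E'
from h import *
o=ctrl.get_obs(); print(o['force'],o['moment'])
snap('scene','scene4'); a,b=load('scene3')['pixels'].astype(int),load('scene4')['pixels'].astype(int)
# ring template shift: lower ring edge
g0=cv2.cvtColor(a.astype(np.uint8),cv2.COLOR_BGR2GRAY);g1=cv2.cvtColor(b.astype(np.uint8),cv2.COLOR_BGR2GRAY)
p=proj(load('scene3'),[.566,-.342,.152]); print(p)
x,y=int(p[0]),int(p[1]); t=g0[y:y+16,x:x+26]; m=cv2.matchTemplate(g1[y-10:y+45,x-8:x+36],t,cv2.TM_CCOEFF_NORMED); _,v,_,l=cv2.minMaxLoc(m); print(v,l[0]-8,l[1]-10)
for z in (.15,.14,.135,.12): print(z,proj(load('scene3'),[.566,-.342,z])-p)
E
```

```text
time_s: 17.8
ee_pos: [0.5771, -0.283, 0.1585]
eef_rot: [-3.141, -0.0, 1.384]
force: [-0.6, -0.4, 3.2]
grip_width: 0.0003
grip_force: 1.6
[-0.59073297 -0.3879573   3.20606488] [ 0.12561658  0.16023616 -0.01080913]
[380.91051031 221.54175247]
0.6608001589775085 2 2
0.15 [-0.08259494  0.6588305 ]
0.14 [-0.49336121  3.93131296]
0.135 [-0.69737054  5.55410732]
0.12 [-1.30394902 10.36938189]
```

Force of 3.2 N while moving: it is pushing the ring. Continue down.

Scaled: 0.004 m is 0.08, 0.002 m is 0.04.

```bash
python3 shift.py '[[0,0,0.08,0,0,0],[0,0,0.08,0,0,0],[0,0,0.08,0,0,0],[0,0,0.04,0,0,0],[0,0,0.04,0,0,0]]'; python3 shift.py '[[0,0,0.04,0,0,0],[0,0,0.04,0,0,0],[0,0,0.02,0,0,0]]'
```

```text
time_s: 18.35
ee_pos: [0.5772, -0.2831, 0.1423]
eef_rot: [3.142, 0.0, 1.384]
force: [-0.0, -0.1, 2.8]
grip_width: 0.0003
grip_force: 1.6
time_s: 18.65
ee_pos: [0.5772, -0.2831, 0.1374]
eef_rot: [3.141, 0.0, 1.384]
force: [0.4, -0.2, 3.3]
grip_width: 0.0003
grip_force: 1.6
```

Scaled: 0.001 m is 0.02.

```bash
python3 shift.py '[[0,0,0.02,0,0,0],[0,0,0.02,0,0,0],[0,0,0.02,0,0,0]]'; python3 shift.py '[[0,0,0.02,0,0,0],[0,0,0.02,0,0,0]]'; python3 shift.py '[[0,0,0.02,0,0,0],[0,0,0,0,0,0]]'
```

```text
time_s: 18.95
ee_pos: [0.5772, -0.2831, 0.1345]
eef_rot: [3.141, 0.0, 1.384]
force: [1.2, -0.4, 3.8]
grip_width: 0.0004
grip_force: 1.6
time_s: 19.15
ee_pos: [0.5772, -0.2831, 0.1325]
eef_rot: [3.141, 0.0, 1.384]
force: [0.7, -1.4, 3.9]
grip_width: 0.0007
grip_force: 1.7
time_s: 19.35
ee_pos: [0.5772, -0.2831, 0.1323]
eef_rot: [3.141, 0.0, 1.384]
force: [-2.1, 1.4, 10.3]
grip_width: 0.0005
grip_force: 4.9
```

Scaled: 0.001 m is 0.02.

```bash
python3 shift.py '[[0,0,0.02,0,0,0],[0,0,0,0,0,0]]'; python3 shift.py '[[0,0,0.01,0,0,0],[0,0,0,0,0,0],[0,0,0,0,0,0]]'
```

```text
time_s: 19.55
ee_pos: [0.5772, -0.2832, 0.1322]
eef_rot: [3.141, 0.0, 1.384]
force: [-6.8, 3.7, 17.5]
grip_width: 0.0006
grip_force: 8.5
time_s: 19.85
ee_pos: [0.5773, -0.2831, 0.1322]
eef_rot: [3.14, 0.001, 1.384]
force: [-7.5, 4.6, 21.2]
grip_width: 0.0007
grip_force: 10.3
```

```bash
python3 shift.py '[[0,0,-0.1,0,0,0],[0,0,-0.6,0,0,0],[0,0,-0.9,0,0,0],[0,0,-0.9,0,0,0],[0,0,-0.9,0,0,0],[0,0,0,0,0,0],[0,0,0,0,0,0]]'
python3 - <<'E'
from h import *
for n in ('side','scene'):
    a,b=load(n+'3'),snap(n,n+'5'); g=[cv2.cvtColor(np.ascontiguousarray(q['pixels']),cv2.COLOR_BGR2GRAY) for q in (a,b)]
    def m(lbl,P,w=9,h=9,s=16,g0=g):
        p=proj(a,P); x,y=int(p[0]),int(p[1]); t=g0[0][y-h:y+h,x-w:x+w]; r=cv2.matchTemplate(g0[1][y-h-s:y+h+s,x-w-s:x+w+s],t,cv2.TM_CCOEFF_NORMED); _,v,_,l=cv2.minMaxLoc(r); print(n,lbl,round(v,2),l[0]-s,l[1]-s)
    m('block',[.491,-.21,.10]); m('beaker',[.57,-.335,.05],12,12)
    m('ring',[.566,-.385,.153],10,6)
    m('flask',onz(load('side0'),(318,345),.05))
    print(proj(a,[.57,-.34,.155])-proj(a,[.57,-.34,.110]))
print(ctrl.get_obs()['ee_pos'],ctrl.get_obs()['time_s'])
E
```

```text
time_s: 20.55
ee_pos: [0.5771, -0.283, 0.2999]
eef_rot: [3.141, 0.0, 1.384]
force: [0.5, -0.1, -0.5]
grip_width: 0.0004
grip_force: 0.0
side block 0.96 0 -1
side beaker 0.76 0 1
side ring 0.57 0 12
side flask 0.99 0 0
[  1.12585067 -12.89825933]
scene block 0.97 1 -1
scene beaker 0.86 0 0
scene ring 0.55 4 4
scene flask 1.0 0 0
[  1.84363826 -14.50892483]
[ 0.5767823  -0.28287632  0.29794395] 20.65
```

```bash
python3 -c "
from station import ctrl
print(ctrl.hand_in())"
```

```text
the job is handed in; nothing more can be done
None
```

The horseshoe stop is fully home in the post's groove and released, the ring is pushed down until its sleeve sits on the stop, and the job is handed in at about 21 s; no verdict came back.

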